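# Shim the rocking portion scale

## Robot

A 7-joint arm with a two-finger parallel gripper is mounted at the origin on the work surface. World frame = base frame: x ahead of the robot, y to its left, z up, the work surface at z = 0. Lengths are in m, angles in rad, forces in N, time in s.
With the tool pointing down it reaches from about 0.35 to 0.9 m from the base axis. Payload 8.1 kg.
Tool frame: the origin (TCP) lies on the mounting face of the last link; the fingertips stand 178 mm ahead of it and the grasp point (between the pads) lies 159 mm ahead of it; z points along the fingers, y is the line along which they close (so a half turn about z gives the same grasp; the last joint's range is limited). The gripper opens to 92 mm and grips with 3 to 60 N. Pads are 19 mm wide; open, the fingers measure 130 mm over their backs; the gripper's body (75 mm by 190 mm) begins 47 mm behind the grasp point.
Start: joints at [-1.294, 0.434, 0.025, 1.573, -0.012, 1.134, -0.075], TCP at [0.232, 0.58, 0.405] pointing down, gripper open.
Joint ranges: [-2.62, 2.62], [-0.44, 2.09], [-1.27, 1.32], [0.08, 2.57], [-1.32, 4.46], [0.12, 2], [-2.74, 2.74]. Speed limits (rad/s): [2.22, 2.22, 3.01, 3.01, 3.14, 3.14, 3.14].

## Interface

Orientations are given as a 3x3 rotation matrix whose columns are the frame's x, y, z axes.
In Python, from rig import telemetry, optics, close_job gives the robot as it stands.
- The arm moves only by the tool jog_arm, never from a script. Its arguments are lists of equal length, an entry for each row: "hand": the closure in counts, from 0 (fully open) to 255 (shut); "dp": the shift along the tool's x, y, z in m, a list of three; "yaw": the turn about the tool's z in degrees. A call has 1 to 5 rows; each row is the pose to reach, as a shift and turn from the pose commanded when the call began, along the tool's axes at that moment; what a row does not reach only later rows make up. A row lasts 1/12 s, in which the tool goes at most 41.7 mm and 7.16 degrees, less where a joint would pass 70% of its speed; a pose out of reach is approached as far as the arm can. A call with a gripper value outside its range is refused whole. The fingers move at their own pace and stop on an object; the grip force is fixed at half the most. Time passes only in rows, so rows that repeat a pose let the fingers close. It gives the time, the measured TCP pose, the force, the opening and the grip force at its end, in the units of the state.
- telemetry.get_state(): the state, without advancing time (a new reading comes with each control period).
- optics.camera(name): name is "side" or "top"; returns a dict with "pixels" (384x512x3 uint8, blue, green, red), "vfov" (degrees; the focal length in pixels is half the picture's height over the tangent of half this angle, whatever the lens; pixels are square), "cx", "cy" (the principal point, pixels), "eye" and "attitude" of the camera in the world. Camera axes: x right, y down, z forward; pixel columns grow to the right and rows downward; lengths in m; the calibration is good to about 2 mm. A picture is of the moment at which its call begins. There is no depth.
- close_job(): hands the job in; it is judged then, once.
The state is a dict: "time": time; "joint_pos": joint angles; "qvel": joint speeds; "tau": joint torques, N m; "ee_pos": TCP position; "tcp_rot": TCP orientation; "wrist_force": force on the tool from outside, world axes, zero at the start; "torque": the same for the moment, N m; "width": finger opening in m; "finger_force": force on a finger pad.
Only numpy, scipy, OpenCV 4.12 (cv2) and the standard library are available. Lean on these libraries where they do the work, as an engineer would, in place of code of your own. Each camera call takes 0.05 s, during which the arm holds its last target. There are 200 camera calls.

## Task

The portion scale on the prep table rocks because one of its feet, the right one of the two nearest the robot, is too short. With the fingertips push the black wedge along the table, thin end first and without lifting it, under that foot until the scale sits level and no longer rocks, leaving the scale itself alone until then; after that press down on the weighing plate over that foot to prove it stays put, and let go. Leave the other things on the table where they are.

Things in the scene. Friction and masses are not known exactly. Their poses are not given: they have to be found in the camera images.
- scale: portion scale, grey housing with steel plate, 240 (x) by 280 mm (y), plate top 48 mm up, display head along its far edge to 165 mm. Too heavy to slide. Origin on the table under its middle, x to the display side, y left. It rocks about the line through two good feet at (-100, +120) and (+100, -120) mm; the foot at (-100, -120), near right, is too short. A thin stop pin stands at (-95, -55).
- rock (a joint): rocking angle of the scale in rad: 0.046 = leaning fully onto its short-footed near right corner (the start; it rests on the stop pin), 0 = level, where the opposite foot stands on the table and it goes no further. Without a wedge its weight brings it back to 0.046; raising it takes about 2 to 4 N at the short foot.
- short_foot (a point): centre of the flat underside of the short foot, a rubber disc 22 mm in diameter, its centre 20 mm inward from the near and right edges of the housing. The underside is 12 mm above the table when level and 5 mm when leaning; the housing's underside is 24 mm above the table when level, up to 8 mm lower at this corner when leaning.
- plate_corner (a point): point on top of the weighing plate straight above the short foot, 48 mm above the table when level: the place to press.
- wedge: black plastic wedge lying flat before the short foot, 100 mm long, 48 wide, 0.09 kg, friction about 0.6; it stays where it is left and does not slip out. Origin at the centre of its underside, x along it to the thin end, z up. 2 mm thick at x = +50, 12 at x = -12.5, 18 at x = -50 mm (upright heel), sloping evenly. Pushing it under the foot takes 4 to 12 N until the scale is level; then it jams.
- squeeze_bottle: clear plastic squeeze bottle with a white cap, 56 mm across, 170 mm high; origin at the centre of its underside; a bystander.
- spice_jar: amber glass spice jar with a black lid, 52 mm across, 100 mm high; origin at the centre of its underside; a bystander.
- deli_tub: open white tub, 96 mm across, 70 mm high; origin at the centre of its underside; a bystander.
- shaker: steel shaker, 44 mm across, 86 mm high; origin at the centre of its underside; a bystander.
- bowl: steel bowl, 130 mm across, 50 mm high; origin at the centre of its underside; a bystander.
- spoon: steel serving spoon lying flat on the table, handle to its -x, origin on its underside; a bystander.
Not all that is in view belongs to the job. Of the things shaped like the wedge, the black one is meant.

How it is judged:
By the outcome, as a careful person would: the job done as asked, in the order asked, and still so for the second after the job is handed in, with the robot touching nothing.
It also fails if it takes over 67 s, if anything falls off the work surface, if the arm or the gripper's body presses on something with over 40 N, if the wrist force passes 120 N, or if a joint passes its speed limit or range.

## Working session

There is one attempt and no reset: what is moved stays moved. The work goes in short steps, Python scripts to look and compute and a tool call to move; the robot and the scene stay as the last step left them, time stands still between calls to the robot, and variables do not carry over. Pictures are saved under pics/ and viewed, at most 10 in all, crops included, and the job is handed in when it is done.

Besides the shell and the picture viewer there is one more tool, called after "Emit:" as name(argument=value, ...), one argument or row to a line, values as JSON. jog_arm: Moves the arm, as the interface text tells. Its arguments: {"type":"object","properties":{"hand":{"type":"array","items":{"type":"number"}},"dp":{"type":"array","items":{"type":"array","items":{"type":"number"}}},"yaw":{"type":"array","items":{"type":"number"}}},"required":["hand","dp","yaw"]}

```bash
mkdir -p pics; cat > h.py <<'E'
import numpy as np, cv2
from rig import telemetry, optics
def grab(n,f=None):
    c=optics.camera(n); c['pixels']=np.ascontiguousarray(c['pixels'])
    if f: cv2.imwrite('pics/'+f,c['pixels'])
    return c
def ray(c,u,v):
    f=c['pixels'].shape[0]/2/np.tan(np.radians(c['vfov'])/2)
    d=np.array(c['attitude'])@np.array([(u-c['cx'])/f,(v-c['cy'])/f,1.]); return np.array(c['eye']),d/np.linalg.norm(d)
def plane(c,u,v,z):
    e,d=ray(c,u,v); return e+d*(z-e[2])/d[2]
def tri(c1,p1,c2,p2):
    e1,d1=ray(c1,*p1); e2,d2=ray(c2,*p2)
    s=np.linalg.lstsq(np.c_[d1,-d2],e2-e1,rcond=None)[0]; a=e1+s[0]*d1;b=e2+s[1]*d2
    return (a+b)/2,np.linalg.norm(a-b)
def proj(c,p):
    f=c['pixels'].shape[0]/2/np.tan(np.radians(c['vfov'])/2)
    q=np.array(c['attitude']).T@(np.array(p)-np.array(c['eye'])); return q[:2]/q[2]*f+[c['cx'],c['cy']]
E
python3 - <<'E'
from h import *
np.set_printoptions(precision=3,suppress=True)
t=grab('top','t0.png'); s=grab('side','s0.png')
for c in(t,s): print({k:v for k,v in c.items() if k!='pixels'})
print(telemetry.get_state())
E
```

```text
{'vfov': 57.12090677048861, 'cx': 255.37921324595806, 'cy': 192.60282996519635, 'eye': array([ 0.398, -0.011,  1.11 ]), 'attitude': array([[ 0.023, -0.987,  0.16 ],
       [-1.   , -0.024, -0.005],
       [ 0.009, -0.159, -0.987]])}
{'vfov': 51.772029457142544, 'cx': 262.1733962495341, 'cy': 189.31452254498467, 'eye': array([ 0.149, -0.824,  0.961]), 'attitude': array([[ 0.898, -0.308,  0.315],
       [-0.441, -0.652,  0.617],
       [ 0.016, -0.693, -0.721]])}
{'time': 0.1, 'joint_pos': array([-1.294,  0.435,  0.025,  1.574, -0.012,  1.134, -0.075]), 'qvel': array([-0.   , -0.001,  0.003, -0.002, -0.001,  0.001,  0.001]), 'tau': array([  0.002, -66.913,   0.987, -31.514,  -0.061,   0.037,   0.   ]), 'ee_pos': array([0.232, 0.58 , 0.404]), 'tcp_rot': array([[-0.929,  0.371, -0.   ],
       [ 0.371,  0.929, -0.001],
       [-0.   , -0.001, -1.   ]]), 'wrist_force': array([ 0.066,  0.759, -0.107]), 'torque': array([0.03 , 0.011, 0.022]), 'finger_force': 0.0, 'width': 0.09202987223418319}
```

View pics/t0.png

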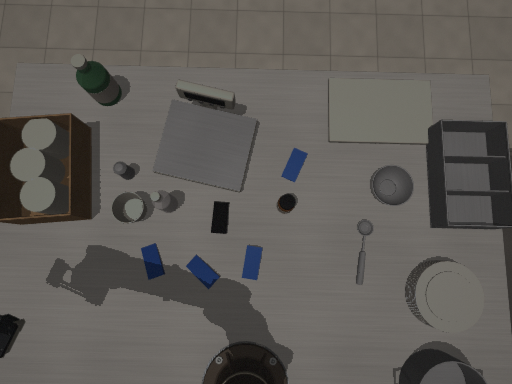

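View pics/s0.png

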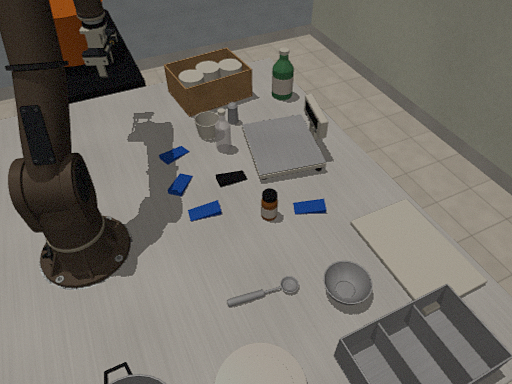

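Top view: the black wedge is at (220,217), the scale plate at about (205,145) with its near-right corner at (243,190), and the spice jar at (288,203). Things that could be taken for the wedge are the blue pieces at (153,261), (203,271), (252,262) and (295,165), plus the black gripper-like item at (5,335). I choose the black one at (220,217), seen at (231,179) in the side view, and check it in a crop.

```bash
python3 - <<'E'
from h import *
np.set_printoptions(precision=4,suppress=True)
t=grab('top'); s=grab('side')
a=cv2.resize(t['pixels'][85:245,140:300],(400,400),interpolation=cv2.INTER_CUBIC)
b=cv2.resize(s['pixels'][90:240,195:345],(400,400),interpolation=cv2.INTER_CUBIC)
cv2.imwrite('pics/crop1.png',cv2.convertScaleAbs(np.hstack([a,b]),alpha=1.5))
for c,r,n in((t,(200,195,40,45),'t'),(s,(210,165,45,30),'s')):
    x,y,w,h=r; p=c['pixels'][y:y+h,x:x+w].max(2)
    m=(p<60).astype(np.uint8); k=max(cv2.findContours(m,0,2)[0],key=cv2.contourArea)
    print(n,cv2.contourArea(k),cv2.minAreaRect(k)[0]+np.array([x,y]),cv2.boxPoints(cv2.minAreaRect(k))+[x,y])
    h_=cv2.approxPolyDP(k,2,True)[:,0]+[x,y]; print(h_.tolist())
    if n=='t': print([plane(c,*q,.01) for q in cv2.boxPoints(cv2.minAreaRect(k))+[x,y]])
    else: print([plane(c,*q,.0) for q in h_])
g=cv2.cvtColor(t['pixels'],cv2.COLOR_BGR2HSV); print(g[145,205],g[180,240],g[120,250],g[217,220],g[230,300])
E
```

```text
t 450.0 [220.0488 217.061 ] [[210.4512 231.939 ]
 [213.9512 200.439 ]
 [229.6463 202.1829]
 [226.1463 233.6829]]
[[214, 201], [211, 232], [225, 233], [229, 203]]
[array([0.4493, 0.1195, 0.01  ]), array([0.5481, 0.1127, 0.01  ]), array([0.5437, 0.0632, 0.01  ]), array([0.445 , 0.0707, 0.01  ])]
s 280.5 [230.8235 177.2941] [[215.1765 174.7059]
 [243.4118 167.6471]
 [246.4706 179.8824]
 [218.2353 186.9412]]
[[246, 178], [242, 171], [216, 175], [220, 186]]
[array([0.5428, 0.0708, 0.    ]), array([0.5446, 0.1087, 0.    ]), array([0.4546, 0.1288, 0.    ]), array([0.4471, 0.0731, 0.    ])]
[ 0  6 92] [10  8 98] [10  8 93] [75 24 21] [ 19  18 111]
```

View pics/crop1.png

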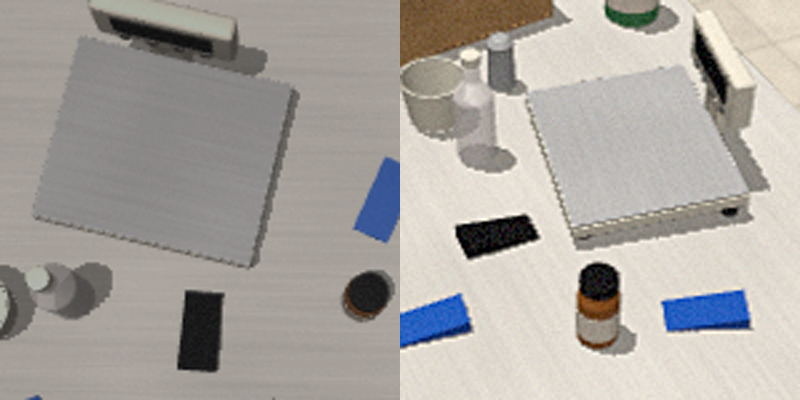

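```bash
python3 - <<'E'
from h import *
np.set_printoptions(precision=4,suppress=True)
t=grab('top'); s=grab('side')
T=dict(nl=(154,171),fl=(172,100.2),fr=(258.8,121),nr=(241.2,191.8)); S=dict(nl=(243,124.5),fl=(303.7,115.5),fr=(325.5,162.4),nr=(260.6,175.5))
P={}
for k in T: P[k],e=tri(t,T[k],s,S[k]); print(k,P[k],e)
ex=(P['fl']+P['fr']-P['nl']-P['nr']); ey=(P['nl']+P['fl']-P['nr']-P['fr'])
print('yaw',np.degrees(np.arctan2(ex[1],ex[0])),np.degrees(np.arctan2(-ey[0],ey[1])),np.linalg.norm(ex)/2,np.linalg.norm(ey)/2)
yaw=np.arctan2(ex[1],ex[0]) ; yaw=(yaw+np.arctan2(-ey[0],ey[1]))/2
c=sum(P.values())/4; R=np.array([[np.cos(yaw),-np.sin(yaw)],[np.sin(yaw),np.cos(yaw)]])
print('centre',c,'foot',c[:2]+R@[-.1,-.12],'pin',c[:2]+R@[-.095,-.055])
# per-corner foot estimate from nr
print('foot from nr',P['nr'][:2]+R@[.02,.02])
# wedge corners triangulated: thin end (far) and heel
for n,a,b in(('farR',(229.5,202),(246,178)),('farL',(214,200.7),(242,171)),('heelL',(210.6,232),(216,175)),('heelR',(226,233.5),(219,182))): print(n,tri(t,a,s,b))
# wedge gray profile for heel face
for nm,(u,v) in dict(jar=(287.5,203),bottle=(155,197)).items(): print(nm,plane(t,u,v,.1 if nm=='jar' else .17))
st=telemetry.get_state(); print(st['joint_pos'])
E
```

```text
nl [0.6318 0.2962 0.0465] 0.0036466500563473564
fl [0.8703 0.2551 0.0409] 0.012105466048615777
fr [ 0.7992 -0.0226  0.0502] 0.0018996382473277166
nr [0.5749 0.0264 0.0373] 0.0035235280676898027
yaw -11.012192876724024 -13.166466417234048 0.23575322139630767 0.2811537546983047
centre [0.719  0.1388 0.0437] foot [0.5961 0.0424] pin [0.6146 0.1049]
foot from nr [0.5986 0.0417]
farR (array([0.5426, 0.0647, 0.006 ]), np.float64(0.004607336256081982))
farL (array([ 0.5484,  0.1147, -0.0065]), np.float64(0.002241245645762154))
heelL (array([0.4502, 0.1186, 0.0105]), np.float64(0.0022369514261749747))
heelR (array([0.4445, 0.0704, 0.0229]), np.float64(0.0010821384257422265))
jar [ 0.5334 -0.11    0.1   ]
bottle [0.5318 0.2534 0.17  ]
[-1.2936  0.4348  0.025   1.5735 -0.0116  1.134  -0.0751]
```

```bash
python3 - <<'E'
from h import *
s=grab('side'); t=grab('top')
a=cv2.resize(s['pixels'][155:200,200:275],(600,360),interpolation=cv2.INTER_CUBIC)
b=cv2.resize(t['pixels'][190:240,200:240],(160*2-120+0,360),interpolation=cv2.INTER_CUBIC)
m=np.hstack([a,b]).astype(float)
cv2.imwrite('pics/crop2.png',np.clip(255*(m/255)**.5,0,255).astype(np.uint8))
E
```

```text
(no output)
```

View pics/crop2.png

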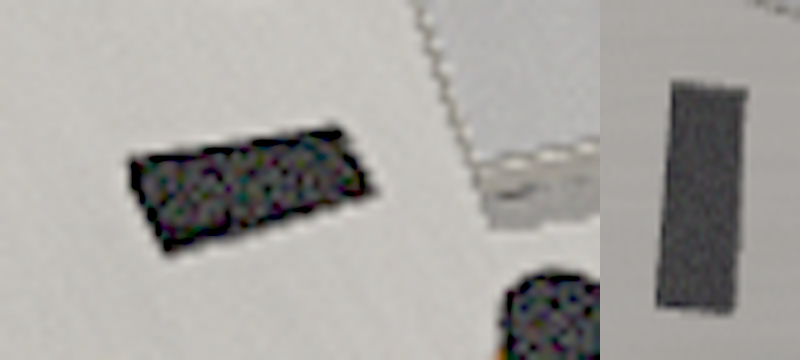

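Crop shows the black wedge with its tall heel toward the robot (left end in the side view) and its thin end toward the scale. The choice is confirmed. Wedge centre is about (0.497, 0.0915) with yaw about -3°, and the foot is about (0.597, 0.042). Plan: straddle the wedge, push it sideways about 30 mm and turn it to -12°, then push on the heel.

```bash
cat >> h.py <<'E'
def go(p,th):  # world target of TCP, tool yaw th (deg): print dp, yaw
    s=telemetry.get_state(); R=np.array(s['tcp_rot']); cur=np.degrees(np.arctan2(-R[0,1],R[1,1]))
    print('dp',np.round(R.T@(np.array(p)-s['ee_pos']),4),'yaw',round(cur-th,2),'t',s['time'],'th',cur)
E
python3 -c "
from h import *
go([.483,.092,.404],-3)"
```

```text
dp [-0.4145 -0.3604  0.0007] yaw -18.77 t 0.4 th -21.774563263435518
```

Emit:
jog_arm(
  hand=[70,70,70,70,70],
  dp=[
    [-0.031,-0.027,0],
    [-0.062,-0.054,0],
    [-0.093,-0.081,0],
    [-0.124,-0.108,0],
    [-0.155,-0.135,0],
  ],
  yaw=[-4,-8,-12,-16,-18.8],
)

```text
time: 0.82
ee_pos: [0.3261, 0.3958, 0.4048]
tcp_rot: [[-0.999, 0.048, 0.0], [0.048, 0.999, 0.0], [-0.0, 0.0, -1.0]]
wrist_force: [0.3, 0.6, 0.4]
width: 0.0674
finger_force: 0.0
```

```bash
python3 -c "
from h import *
s=telemetry.get_state();print(s['ee_pos'],s['width'],s['joint_pos'])
go([.483,.092,.404],-3)"
```

```text
[0.32613181 0.39576293 0.40482849] 0.06740329220347568 [-9.87712001e-01  2.53755194e-01  2.33859756e-03  1.84272575e+00
 -5.38686458e-04  1.04474174e+00  5.37888578e-01]
dp [-0.1712 -0.2959  0.0008] yaw 0.27 t 0.8167 th -2.734710978907838
```

Emit:
jog_arm(
  hand=[70,70,70,70,70],
  dp=[
    [-0.02,-0.035,0],
    [-0.04,-0.07,0],
    [-0.06,-0.105,0],
    [-0.08,-0.14,0],
    [-0.1,-0.175,0],
  ],
  yaw=[0,0,0,0,0],
)

```text
time: 1.23
ee_pos: [0.4169, 0.2157, 0.4051]
tcp_rot: [[-0.999, 0.052, 0.001], [0.052, 0.999, 0.001], [-0.001, 0.001, -1.0]]
wrist_force: [2.0, -0.2, 0.4]
width: 0.0665
finger_force: 0.0
```

Emit:
jog_arm(
  hand=[70,70,70,70,70],
  dp=[
    [-0.02,-0.035,0.01],
    [-0.04,-0.07,0.03],
    [-0.06,-0.105,0.05],
    [-0.069,-0.118,0.08],
    [-0.069,-0.118,0.1],
  ],
  yaw=[0,0,0,0,0],
)

```text
time: 1.65
ee_pos: [0.4808, 0.0911, 0.3032]
tcp_rot: [[-0.998, 0.059, 0.001], [0.059, 0.998, -0.002], [-0.001, -0.002, -1.0]]
wrist_force: [-0.5, -0.0, -0.2]
width: 0.0661
finger_force: 0.0
```

```bash
python3 -c "
from h import *
s=telemetry.get_state();print(s['ee_pos'],s['width'],s['joint_pos'])
go([.483,.092,.184],-3)"
```

```text
[0.48078799 0.09108077 0.3032007 ] 0.06607322483700437 [-0.45263553  0.33611683  0.19679231  2.03331894 -0.0882842   0.77940937
  1.30829423]
dp [-0.002   0.0013  0.1192] yaw -0.37 t 1.65 th -3.3656802176861396
```

Emit:
jog_arm(
  hand=[70,70,70,70,70],
  dp=[
    [-0.002,0.001,0.03],
    [-0.002,0.001,0.06],
    [-0.002,0.001,0.09],
    [-0.002,0.001,0.11],
    [-0.002,0.001,0.118],
  ],
  yaw=[0,0,0,0,0],
)

```text
time: 2.07
ee_pos: [0.4804, 0.0969, 0.1842]
tcp_rot: [[-0.999, 0.052, -0.003], [0.052, 0.999, -0.001], [0.003, -0.001, -1.0]]
wrist_force: [-0.5, 0.3, -0.5]
width: 0.0665
finger_force: 0.0
```

```bash
python3 - <<'E'
from h import *
s=telemetry.get_state();print(s['ee_pos'],s['wrist_force'],s['width'])
go([.483,.092,.184],-3); go([.486,.063,.184],-12)
c=grab('side'); cv2.imwrite('pics/s1.png',cv2.resize(c['pixels'][110:230,170:330],(800,600),interpolation=cv2.INTER_CUBIC))
E
```

```text
[0.48041794 0.09694713 0.18423603] [-0.46521608  0.26831013 -0.4799251 ] 0.06648586062452727
dp [-0.0028 -0.0048  0.0002] yaw 0.04 t 2.0667 th -2.963543847588172
dp [-0.0073 -0.0336  0.0003] yaw 9.04 t 2.0667 th -2.963543847588172
```

View pics/s1.png

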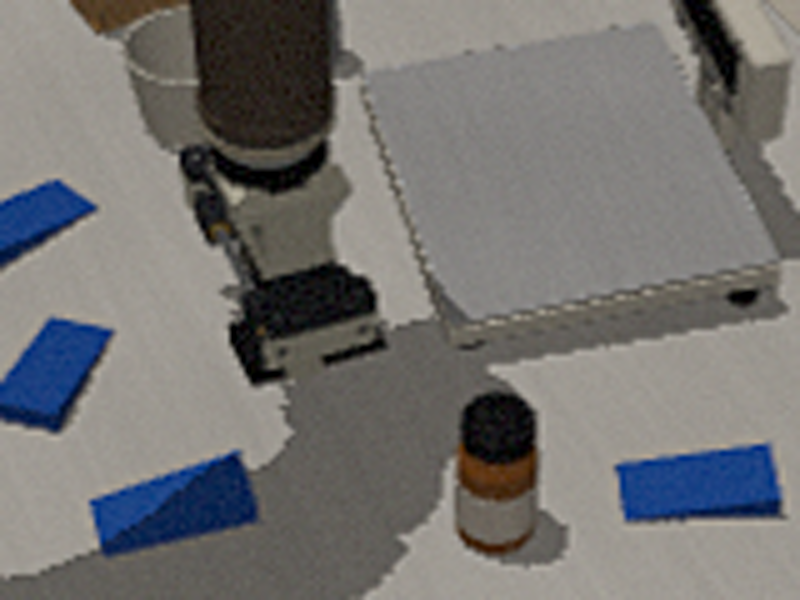

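The gripper straddles the wedge, which is hidden behind the near finger at about (300,350) in the crop. Nothing is touched. Next I narrow the cage and slide it right.

Emit:
jog_arm(
  hand=[90,110,112,112,112],
  dp=[
    [-0.001,-0.003,0],
    [-0.002,-0.005,0],
    [-0.002,-0.005,0],
    [-0.002,-0.005,0],
    [-0.002,-0.005,0],
  ],
  yaw=[0,0,0,0,0],
)

```text
time: 2.53
ee_pos: [0.4834, 0.0921, 0.1877]
tcp_rot: [[-0.999, 0.052, 0.002], [0.052, 0.999, 0.001], [-0.002, 0.001, -1.0]]
wrist_force: [-0.0, -0.1, -0.1]
width: 0.0515
finger_force: 0.0
```

Emit:
jog_arm(
  hand=[112,112,112,112,112],
  dp=[
    [0,-0.006,0],
    [0,-0.012,0],
    [0,-0.018,0],
    [0,-0.024,0],
    [0,-0.03,0],
  ],
  yaw=[2,4,6,8,9],
)

```text
time: 2.95
ee_pos: [0.4814, 0.0613, 0.1868]
tcp_rot: [[-0.977, 0.211, 0.0], [0.211, 0.977, -0.0], [-0.0, -0.0, -1.0]]
wrist_force: [-0.8, 0.9, 0.9]
width: 0.0518
finger_force: 0.6
```

```bash
python3 - <<'E'
from h import *
s=telemetry.get_state();print(s['ee_pos'],s['wrist_force'],s['width'])
go([.486,.063,.184],-12)
E
```

```text
[0.48141833 0.06131364 0.18678375] [-0.75355652  0.85111281  0.89295088] 0.05182758116064384
dp [-0.0041  0.0026  0.0028] yaw -0.19 t 2.95 th -12.192752527530168
```

Emit:
jog_arm(
  hand=[90,90,90,150,200],
  dp=[
    [0,0,0],
    [0,0,-0.025],
    [0,0,-0.055],
    [0.035,0,-0.06],
    [0.065,0,-0.06],
  ],
  yaw=[0,0,0,0,0],
)

```text
time: 3.37
ee_pos: [0.4184, 0.0754, 0.2483]
tcp_rot: [[-0.978, 0.209, 0.004], [0.209, 0.978, 0.001], [-0.004, 0.002, -1.0]]
wrist_force: [-1.5, 1.9, -0.6]
width: 0.0503
finger_force: 0.0
```

Emit:
jog_arm(
  hand=[215,215,215,215],
  dp=[
    [0,0,0],
    [0,0,0],
    [0,0,0],
    [0,0,0],
  ],
  yaw=[0,0,0,0],
)

```text
time: 3.7
ee_pos: [0.4189, 0.0754, 0.2468]
tcp_rot: [[-0.978, 0.208, 0.001], [0.208, 0.978, -0.0], [-0.001, 0.0, -1.0]]
wrist_force: [0.1, 0.3, 0.5]
width: 0.0239
finger_force: 0.0
```

```bash
python3 - <<'E'
from h import *
np.set_printoptions(precision=4,suppress=True)
s=telemetry.get_state();print(s['ee_pos'],s['wrist_force'],s['width'])
t=grab('top');c=grab('side')
cv2.imwrite('pics/c3.png',np.hstack([cv2.resize(i,(400,400),interpolation=cv2.INTER_CUBIC) for i in(t['pixels'][160:260,180:280],c['pixels'][120:220,190:290])]))
for z in(.002,): print(proj(t,[.59,.04,0]),proj(c,[.4,.09,0]))
E
```

```text
[0.4189 0.0754 0.2468] [0.121  0.2586 0.492 ] 0.02391685342847331
[237.6204 188.4014] [205.1239 187.0315]
```

View pics/c3.png

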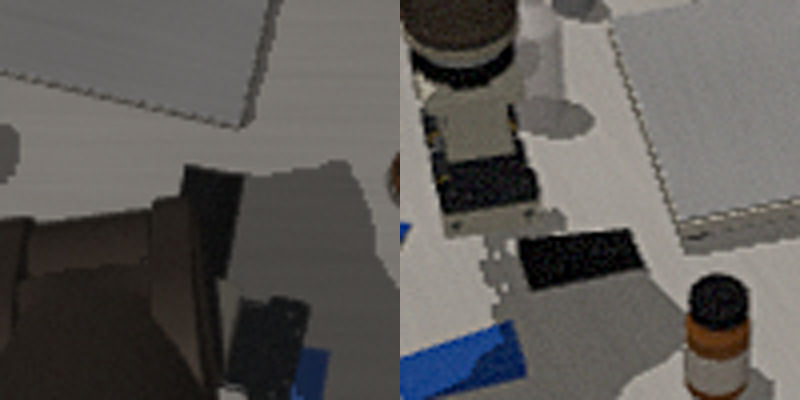

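The wedge is now turned and clear. In the top crop its thin edge runs (185,167)–(244,176), and in the side crop its outline is (518,238), (630,230), (645,272), (532,292).

```bash
python3 - <<'E'
from h import *
np.set_printoptions(precision=4,suppress=True)
t=grab('top');c=grab('side')
a,b,h=plane(t,226.3,201.8,.002),plane(t,241,204,.002),plane(t,237,229.5,.018)
print(a,b,h,'edge yaw',np.degrees(np.arctan2(a[0]-b[0],a[1]-b[1]))*-1)
sa,sb,sh,shr=plane(c,247.5,177.5,.002),plane(c,251.3,188,.002),plane(c,219.5,179.5,.018),plane(c,223,193,.0)
print(sa,sb,sh,shr)
for L,H in((sa,sh),(sb,shr),(b,h)): print(np.degrees(np.arctan2(L[1]-H[1],L[0]-H[0])))
go([.42,.078,.188],-12)
E
```

```text
[0.5457 0.0744 0.002 ] [0.5398 0.0277 0.002 ] [0.4583 0.0371 0.018 ] edge yaw -7.204600784347678
[0.5477 0.0689 0.002 ] [0.5382 0.0176 0.002 ] [0.4515 0.0856 0.018 ] [0.444  0.0386 0.    ]
-9.812592368169193
-12.572553775536715
-6.61154224663882
dp [-0.001   0.0029  0.0586] yaw -0.0 t 3.9 th -12.003126631836107
```

Emit:
jog_arm(
  hand=[215,215,215,215,215],
  dp=[
    [0.0,-0.005,0.0],
    [0.0,-0.005,0.02],
    [0.0,-0.005,0.04],
    [0,-0.005,0.056],
    [0,-0.005,0.061],
  ],
  yaw=[0,0,0,0,0],
)

```text
time: 4.32
ee_pos: [0.4163, 0.0701, 0.184]
tcp_rot: [[-0.978, 0.208, -0.002], [0.208, 0.978, -0.001], [0.002, -0.001, -1.0]]
wrist_force: [-0.8, 0.8, -0.3]
width: 0.0147
finger_force: 0.0
```

Emit:
jog_arm(
  hand=[215,215,215,215,215],
  dp=[
    [-0.01,0,0],
    [-0.02,0,0],
    [-0.03,0,0],
    [-0.04,0,0],
    [-0.05,0,0],
  ],
  yaw=[0,0,0,0,0],
)

```text
time: 4.73
ee_pos: [0.4673, 0.06, 0.1865]
tcp_rot: [[-0.978, 0.208, 0.001], [0.208, 0.978, 0.0], [-0.001, 0.001, -1.0]]
wrist_force: [-1.7, -0.3, 1.7]
width: 0.0142
finger_force: 0.7
```

```bash
python3 - <<'E'
from h import *
np.set_printoptions(precision=4,suppress=True)
s=telemetry.get_state();print(s['ee_pos'],s['wrist_force'],s['width'])
t=grab('top');c=grab('side')
cv2.imwrite('pics/c4.png',np.hstack([cv2.resize(i,(400,400),interpolation=cv2.INTER_CUBIC) for i in(t['pixels'][140:240,190:290],c['pixels'][120:220,190:290])]))
go([.597-.058*.978,.042+.058*.208,.186],-12)
E
```

```text
[0.4673 0.06   0.1865] [-1.7301 -0.277   1.7445] 0.014239622270247582
dp [-0.0718  0.0094  0.0006] yaw -0.03 t 4.8333 th -12.027640990894913
```

View pics/c4.png

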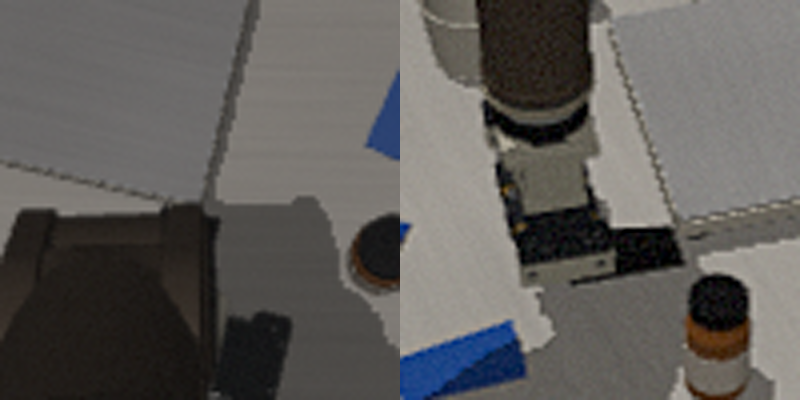

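The wedge's thin end, with its right corner at (685,262) in the side crop, is at the housing's near edge. Checking its lateral position.

```bash
python3 - <<'E'
from h import *
np.set_printoptions(precision=4,suppress=True)
c=grab('side')
p=plane(c,261.3,185.5,.001); q=plane(c,236,191,0.); print(p,q,'edge yaw',np.degrees(np.arctan2(p[1]-q[1],p[0]-q[0])))
th=np.radians(-12); ax=np.array([np.cos(th),np.sin(th)]); lat=np.array([-ax[1],ax[0]])
print('thin mid by camera',p[:2]+.024*lat,'lateral of foot rel. to wedge axis',(np.array([.597,.042])-p[:2])@lat-.024)
s=telemetry.get_state(); print('foot rel. tool',(np.array([.597,.042])-s['ee_pos'][:2])@lat)
E
```

```text
[0.5743 0.0147 0.001 ] [ 0.4867  0.0286 -0.    ] edge yaw -9.018586732698905
thin mid by camera [0.5793 0.0381] lateral of foot rel. to wedge axis 0.007465247369784628
foot rel. tool 0.00938887201765968
```

Emit:
jog_arm(
  hand=[215,215,215,215,215],
  dp=[
    [-0.007,0.001,0],
    [-0.014,0.002,0],
    [-0.021,0.003,0],
    [-0.028,0.004,0],
    [-0.035,0.005,0],
  ],
  yaw=[0,0,0,0,0],
)

```text
time: 5.3
ee_pos: [0.5001, 0.0581, 0.1854]
tcp_rot: [[-0.978, 0.207, -0.005], [0.207, 0.978, -0.0], [0.005, -0.001, -1.0]]
wrist_force: [-11.0, 1.1, 8.2]
width: 0.0142
finger_force: 5.4
```

Emit:
jog_arm(
  hand=[215,215,215,215,215],
  dp=[
    [-0.004,0.0005,0],
    [-0.008,0.001,0],
    [-0.012,0.0015,0],
    [-0.016,0.002,0],
    [-0.02,0.0025,0],
  ],
  yaw=[0,0,0,0,0],
)

```text
time: 5.72
ee_pos: [0.5191, 0.0564, 0.1851]
tcp_rot: [[-0.978, 0.207, -0.007], [0.207, 0.978, 0.0], [0.007, -0.001, -1.0]]
wrist_force: [-10.9, 0.8, 9.1]
width: 0.0147
finger_force: 5.2
```

```bash
python3 - <<'E'
from h import *
np.set_printoptions(precision=4,suppress=True)
s=telemetry.get_state();print(s['ee_pos'],s['wrist_force'],s['width'])
go([.597-.058*.978,.042+.058*.208,.186],-12)
E
```

```text
[0.5191 0.0564 0.1851] [-10.9061   0.8075   9.1361] 0.014679005714738574
dp [-0.0212  0.0021 -0.001 ] yaw 0.06 t 5.7167 th -11.936581882053826
```

Emit:
jog_arm(
  hand=[215,215,215,215],
  dp=[
    [-0.003,0,0],
    [-0.006,0,0],
    [-0.009,0,0],
    [-0.012,0,0],
  ],
  yaw=[0,0,0,0],
)

```text
time: 6.05
ee_pos: [0.5313, 0.0541, 0.1852]
tcp_rot: [[-0.978, 0.207, -0.006], [0.207, 0.978, 0.0], [0.005, -0.001, -1.0]]
wrist_force: [-8.3, 1.7, 4.9]
width: 0.0149
finger_force: 4.3
```

Emit:
jog_arm(
  hand=[215,215,215],
  dp=[
    [-0.002,0,0],
    [-0.004,0,0],
    [-0.006,0,0],
  ],
  yaw=[0,0,0],
)

```text
time: 6.3
ee_pos: [0.5373, 0.0529, 0.1852]
tcp_rot: [[-0.978, 0.207, -0.005], [0.207, 0.978, 0.0], [0.005, -0.001, -1.0]]
wrist_force: [-8.9, 1.1, 5.4]
width: 0.0143
finger_force: 4.4
```

Emit:
jog_arm(
  hand=[215,215,215],
  dp=[
    [-0.001,0,0],
    [-0.002,0,0],
    [-0.003,0,0],
  ],
  yaw=[0,0,0],
)

```text
time: 6.55
ee_pos: [0.5402, 0.0523, 0.1852]
tcp_rot: [[-0.978, 0.207, -0.005], [0.207, 0.978, 0.0], [0.005, -0.001, -1.0]]
wrist_force: [-7.7, 1.9, 5.6]
width: 0.0147
finger_force: 4.2
```

Emit:
jog_arm(
  hand=[215,215,215],
  dp=[
    [-0.001,0,0],
    [-0.002,0,0],
    [-0.003,0,0],
  ],
  yaw=[0,0,0],
)

```text
time: 6.8
ee_pos: [0.5424, 0.0519, 0.1851]
tcp_rot: [[-0.978, 0.206, -0.007], [0.206, 0.978, 0.001], [0.007, -0.001, -1.0]]
wrist_force: [-14.2, 3.9, 11.9]
width: 0.0144
finger_force: 7.3
```

```bash
python3 - <<'E'
from h import *
np.set_printoptions(precision=4,suppress=True)
t=grab('top');c=grab('side')
cv2.imwrite('pics/c5.png',np.hstack([cv2.resize(i,(400,400),interpolation=cv2.INTER_CUBIC) for i in(t['pixels'][80:200,140:260],c['pixels'][120:220,230:330])]))
print(telemetry.get_state()['wrist_force'])
E
```

```text
[-11.4765   2.4497   8.6166]
```

View pics/c5.png

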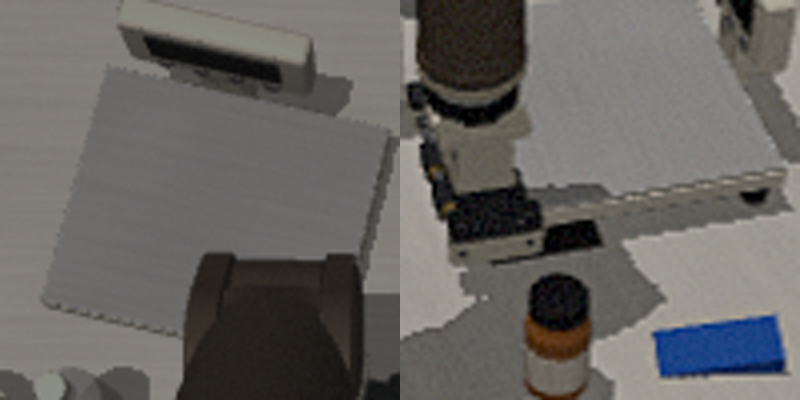

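The wedge is under the foot, with its heel against the fingers at about (540,240), and the force is starting to jump. I nudge once more to confirm the jam.

Emit:
jog_arm(
  hand=[215,215,215],
  dp=[
    [-0.0005,0,0],
    [-0.001,0,0],
    [-0.0015,0,0],
  ],
  yaw=[0,0,0],
)

```text
time: 7.15
ee_pos: [0.5429, 0.0518, 0.1851]
tcp_rot: [[-0.979, 0.206, -0.01], [0.206, 0.979, 0.001], [0.009, -0.001, -1.0]]
wrist_force: [-15.2, 2.9, 12.3]
width: 0.0144
finger_force: 7.6
```

Emit:
jog_arm(
  hand=[215,215,215],
  dp=[
    [-0.0005,0,0],
    [-0.001,0,0],
    [-0.0015,0,0],
  ],
  yaw=[0,0,0],
)

```text
time: 7.4
ee_pos: [0.5435, 0.0517, 0.1849]
tcp_rot: [[-0.979, 0.206, -0.012], [0.206, 0.979, 0.001], [0.012, -0.001, -1.0]]
wrist_force: [-20.4, 3.8, 18.3]
width: 0.0144
finger_force: 10.6
```

Jammed at 20 N. I back off, rise and check that it is level.

Emit:
jog_arm(
  hand=[215,215,215,215,215],
  dp=[
    [0.008,0,0],
    [0.025,0,0],
    [0.04,0,0],
    [0.05,0,-0.03],
    [0.06,0,-0.07],
  ],
  yaw=[0,0,0,0,0],
)

```text
time: 7.82
ee_pos: [0.4874, 0.0631, 0.2541]
tcp_rot: [[-0.978, 0.207, -0.006], [0.207, 0.978, -0.002], [0.005, -0.003, -1.0]]
wrist_force: [0.3, 2.0, -0.0]
width: 0.0142
finger_force: 0.0
```

Emit:
jog_arm(
  hand=[255,255,255,255,255],
  dp=[
    [0.02,0,-0.02],
    [0.04,0,-0.05],
    [0.05,0,-0.08],
    [0.05,0,-0.08],
    [0.05,0,-0.08],
  ],
  yaw=[0,0,0,0,0],
)

```text
time: 8.23
ee_pos: [0.4405, 0.0738, 0.3375]
tcp_rot: [[-0.978, 0.207, 0.004], [0.207, 0.978, 0.002], [-0.004, 0.003, -1.0]]
wrist_force: [-0.6, 0.3, -1.0]
width: -0.0
finger_force: 0.0
```

```bash
python3 - <<'E'
from h import *
t=grab('top');c=grab('side')
cv2.imwrite('pics/c6.png',np.hstack([cv2.resize(i,(400,400),interpolation=cv2.INTER_CUBIC) for i in(t['pixels'][90:250,140:300],c['pixels'][90:240,195:345])]))
E
```

```text
(no output)
```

View pics/c6.png

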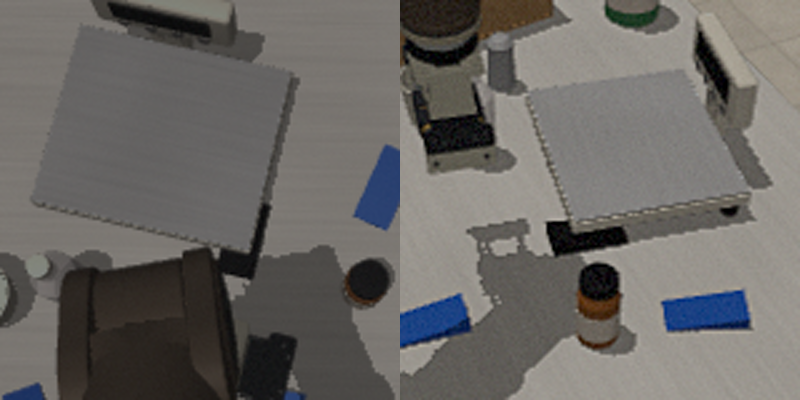

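The scale has risen: its near-right plate corner is now at crop (573,222), against (575,228) before. The wedge sits under the foot with its heel at (220–253,275) in the top crop.

```bash
python3 - <<'E'
from h import *
np.set_printoptions(precision=4,suppress=True)
t=grab('top');c=grab('side')
nr,e=tri(t,(241,190),c,(259.9,173.2)); print('nr',nr,e)
fr,e=tri(t,(258.4,120.4),c,(325.5,163)); print('fr',fr,e)
yw=np.radians(-12); R=np.array([[np.cos(yw),-np.sin(yw)],[np.sin(yw),np.cos(yw)]])
print('foot',nr[:2]+R@[.02,.02])
hR=plane(t,241.2,201.2,.018); eR=plane(t,248,172,.005); hL=plane(t,228,198.8,.018); print('wedge heelR',hR,'right edge',eR,'heelL',hL)
ft=np.array([.597,.042]); 
d=(eR-hR)[:2]; d/=np.linalg.norm(d); print('wedge yaw',np.degrees(np.arctan2(d[1],d[0])),'foot dist from right edge',(ft-hR[:2])@[-d[1],d[0]],'from heel',(ft-hR[:2])@d)
go([.600,.043,.3375],-12)
E
```

```text
nr [0.576  0.0277 0.0471] 0.0023564442544539823
fr [ 0.802  -0.0211  0.0454] 2.365297381742293e-05
foot [0.5997 0.0431]
wedge heelR [0.5466 0.0268 0.018 ] right edge [0.6432 0.0082 0.005 ] heelL [0.5532 0.0682 0.018 ]
wedge yaw -10.878650383993122 foot dist from right edge 0.02448446595895376 from heel 0.04660540106602713
dp [-0.1627  0.0036 -0.0029] yaw 0.01 t 8.4333 th -11.991242905843853
```

The plate is level (corner at 47 mm) and the foot is centred across the wedge. Now I press.

Emit:
jog_arm(
  hand=[255,255,255,255,255],
  dp=[
    [-0.035,0.001,0],
    [-0.07,0.002,0],
    [-0.105,0.003,0],
    [-0.14,0.003,0],
    [-0.162,0.003,0],
  ],
  yaw=[0,0,0,0,0],
)

```text
time: 8.85
ee_pos: [0.602, 0.0416, 0.334]
tcp_rot: [[-0.978, 0.208, -0.001], [0.208, 0.978, -0.001], [0.0, -0.001, -1.0]]
wrist_force: [0.5, 0.0, -0.3]
width: 0.0001
finger_force: 0.0
```

Emit:
jog_arm(
  hand=[255,255,255,255,255],
  dp=[
    [0,0,0.03],
    [0,0,0.06],
    [0,0,0.085],
    [0,0,0.1],
    [0,0,0.1],
  ],
  yaw=[0,0,0,0,0],
)

```text
time: 9.27
ee_pos: [0.5975, 0.0424, 0.2307]
tcp_rot: [[-0.978, 0.208, -0.008], [0.208, 0.978, -0.002], [0.008, -0.003, -1.0]]
wrist_force: [-0.5, 0.2, -0.1]
width: 0.0008
finger_force: 0.0
```

```bash
python3 - <<'E'
from h import *
print(telemetry.get_state()['wrist_force']); go([.599,.043,.227],-12)
E
```

```text
[-0.53710683  0.19986118 -0.12155818]
dp [-0.0014  0.001   0.0037] yaw 0.01 t 9.2667 th -11.99425589749983
```

Emit:
jog_arm(
  hand=[255,255,255,255,255],
  dp=[
    [0,0,0.001],
    [0,0,0.002],
    [0,0,0.003],
    [0,0,0.004],
    [0,0,0.005],
  ],
  yaw=[0,0,0,0,0],
)

```text
time: 9.68
ee_pos: [0.5993, 0.0429, 0.2316]
tcp_rot: [[-0.978, 0.207, 0.002], [0.207, 0.978, 0.0], [-0.001, 0.001, -1.0]]
wrist_force: [0.6, 0.1, -1.0]
width: 0.0005
finger_force: 0.0
```

Emit:
jog_arm(
  hand=[255,255,255,255,255],
  dp=[
    [0,0,0.001],
    [0,0,0.002],
    [0,0,0.003],
    [0,0,0.004],
    [0,0,0.005],
  ],
  yaw=[0,0,0,0,0],
)

```text
time: 10.1
ee_pos: [0.599, 0.0428, 0.2261]
tcp_rot: [[-0.978, 0.207, 0.0], [0.207, 0.978, 0.0], [-0.0, 0.0, -1.0]]
wrist_force: [-5.0, -0.3, 18.4]
width: 0.0006
finger_force: 9.0
```

Emit:
jog_arm(
  hand=[255,255,255],
  dp=[
    [0,0,0.001],
    [0,0,0.002],
    [0,0,0.003],
  ],
  yaw=[0,0,0],
)

```text
time: 10.35
ee_pos: [0.599, 0.0426, 0.2257]
tcp_rot: [[-0.978, 0.208, 0.001], [0.208, 0.978, 0.001], [-0.0, 0.001, -1.0]]
wrist_force: [-16.1, -1.5, 47.0]
width: 0.0007
finger_force: 23.9
```

It holds at 47 N with the fingertips 47.7 mm up. I let go.

Emit:
jog_arm(
  hand=[255,255,255,255,255],
  dp=[
    [0,0,-0.002],
    [0,0,-0.004],
    [0,0,-0.02],
    [0,0,-0.05],
    [0,0,-0.09],
  ],
  yaw=[0,0,0,0,0],
)

```text
time: 10.77
ee_pos: [0.5979, 0.0428, 0.3111]
tcp_rot: [[-0.978, 0.207, -0.006], [0.207, 0.978, -0.001], [0.005, -0.002, -1.0]]
wrist_force: [0.7, -0.7, -0.3]
width: 0.0002
finger_force: 0.0
```

Emit:
jog_arm(
  hand=[255,255,255,255,255],
  dp=[
    [0.03,0,-0.01],
    [0.06,0,-0.02],
    [0.1,0,-0.02],
    [0.14,0,-0.02],
    [0.16,0,-0.02],
  ],
  yaw=[0,0,0,0,0],
)

```text
time: 11.18
ee_pos: [0.4384, 0.0764, 0.3323]
tcp_rot: [[-0.979, 0.206, -0.003], [0.206, 0.979, 0.0], [0.003, -0.0, -1.0]]
wrist_force: [0.1, 0.2, 0.2]
width: 0.0005
finger_force: 0.0
```

```bash
python3 - <<'E'
from h import *
t=grab('top');c=grab('side')
cv2.imwrite('pics/c7.png',np.hstack([cv2.resize(i,(400,400),interpolation=cv2.INTER_CUBIC) for i in(t['pixels'][90:250,140:300],c['pixels'][90:240,195:345])]))
E
```

```text
(no output)
```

View pics/c7.png

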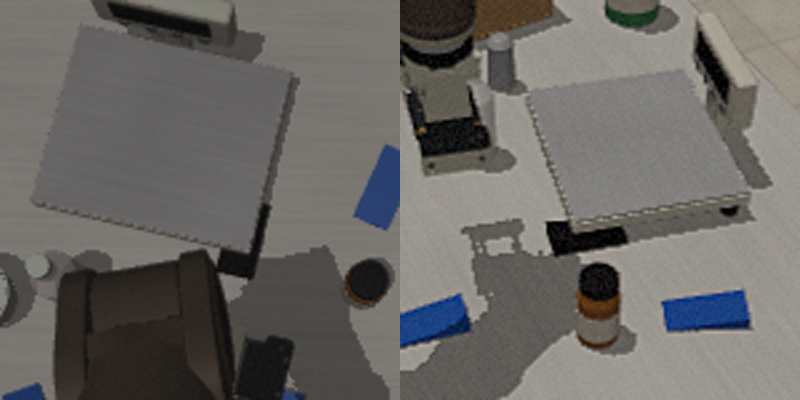

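The scale corner at (573,222) and the wedge at (550–627,222–255) are unchanged after the press, and the robot is clear of everything.

```bash
python3 -c "
from rig import close_job
print(close_job())"
```

```text
the job is handed in; nothing more can be done
None
```

The black wedge is jammed under the short foot, the scale measures level to within the camera accuracy, it held under a 47 N press over that foot, and the job is handed in with the robot clear of everything (the hand-in gave no verdict).

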